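Level the rivet-setting block until its stand no longer rocks

ROBOT

A 7-joint arm with a two-finger parallel gripper is mounted at the origin on the work surface; the furniture and walls round the work are solid. World frame = base frame: x ahead of the robot, y to its left, z up, the work surface at z = 0. Lengths are in m, angles in rad, forces in N, time in s.
With the tool pointing down it reaches from about 0.4 to 0.85 m from the base axis. Payload 10.4 kg.
Tool frame: the origin (TCP) lies on the centre line of the jaws, within the pads' length; the fingertips stand 22 mm ahead of it and the grasp point (between the pads) lies 3 mm ahead of it; z points along the fingers, y is the line along which they close (so a half turn about z gives the same grasp; the last joint's range is limited). The gripper opens to 85 mm and grips with 20 to 120 N. Pads are 22 mm wide; open, the fingers measure 114 mm over their backs; the gripper's body (76 mm by 85 mm) begins 54 mm behind the grasp point. The pads swing forward as they close: fully open they stand 13 mm farther back than shut.
Start: joints at [-1.259, 0.332, -0.065, 1.46, 0.022, 1.35, -0.088], TCP at [0.205, 0.59, 0.253] pointing down, gripper open.
Joint ranges: [-2.6, 2.6], [-0.5, 2.12], [-1.47, 1.34], [0.16, 2.42], [-1.27, 4.41], [0.06, 2.06], [-2.6, 2.6]. Speed limits (rad/s): [2.22, 2.22, 2.79, 2.79, 3.14, 3.14, 3.14].

INTERFACE

Orientations are given as a rotation vector (axis times angle).
In Python, from bench import manip gives the robot as it stands.
- The arm moves only by the shell command python3 -m creep 'ROWS' [OPENING] [FORCE]. ROWS is JSON, a list of rows, each a list of 2 entries, a list of its own where there are three numbers: the shift along the tool's x, y, z normalised to -1 to 1, where 1 is 0.1 m, then the turn, a rotation vector about the tool's x, y, z normalised to -1 to 1, where 1 is pi/4 rad. A call has 1 to 5 rows; each row is the pose to reach, as a shift and turn from the pose commanded when the call began, along the tool's axes at that moment; what a row does not reach only later rows make up. A row lasts 1/12 s, in which the tool goes at most 41.7 mm and 7.16 degrees, less where a joint would pass 70% of its speed; a pose out of reach is approached as far as the arm can. A call with a number of a shift or a turn outside -1 to 1 is refused whole. A call with a gripper value outside its range is refused whole. OPENING is the gripper command: -1 is shut, 1 is fully open, values between are in proportion, set as the call begins (- or left out, the last holds). The fingers move at their own pace and stop on an object; FORCE is the grip in N (left out, the last holds). Time passes only in rows, so rows that repeat a pose let the fingers close. It gives the time, the measured TCP pose, the force, the opening and the grip force at its end, in the units of the state.
- manip.state(): the state, without advancing time (a new reading comes with each control period).
- manip.capture(name): name is "scene" or "top" or "wrist"; returns the picture (384x512x3 uint8, red, green, blue); there is no depth.
- manip.calibration(name): a dict with "camera_matrix" (3x3 intrinsics, pixels), "view" (4x4, takes a point from world to camera coordinates); the wrist camera has in their place "hand_eye" (4x4, takes a point from camera to tool coordinates, whose origin is the TCP and whose axes are the flange's). Camera axes: x right, y down, z forward; pixel columns grow to the right and rows downward; lengths in m; the calibration is good to about 2 mm. A picture is of the moment at which its call begins: read the wrist's pose just before it. calibration takes no time and is no camera call.
- manip.finish_job(): hands the job in; it is judged then, once.
The state is a dict: "time": time; "q": joint angles; "joint_vel": joint speeds; "joint_efforts": joint torques, N m; "tcp_pos": TCP position; "tool_rot": TCP orientation; "ft_force": force on the tool from outside, world axes, zero at the start; "ft_torque": the same for the moment, N m; "finger_gap": finger opening in m; "grasp_force": force on a finger pad.
Only numpy, scipy, OpenCV 4.12 (cv2) and the standard library are available. Lean on these libraries where they do the work, as an engineer would, in place of code of your own. Each camera call takes 0.05 s, during which the arm holds its last target. There are 200 camera calls.

TASK

The steel setting block droops towards its two black knobs and its stand rocks. Turn both knobs clockwise to raise that end until the block is level and all four feet bear firmly and evenly on their leather pads, then let go. Prove it with one firm press (about 1 kg) of the closed fingertips on the block's top beside either knob, then take the hand away: it must still stand solid. Do not lean hard on it, shove it along the table, or disturb the wax, thread and leather samples nearby.

Things in the scene. Friction and masses are not known exactly. Their poses are not given: they have to be found in the camera images.
- stand: Loose bright steel block 26 mm thick on a grey frame with four domed feet, 3.9 kg in all, on four pads. Origin midway between the feet, level with the bottoms of the two plain feet; x to the screw (far) end, y to the left screw, z up. Block: x -93 to +57, y +-44, top at z +60 mm. Plain (near) feet at (-60, +-58), screws at (+60, +-58) mm. The screw end starts some mm low.
- knob_left (a point): Centre of the top of the left screw's knob: black, round, knurled, 32 mm across, 24 mm high, upright axis, at (60, 58) mm of the stand, just beyond the block's left edge, free all round. Its underside is 18 mm higher than the block's top when wound right up, 13 mm when level. Rides on the stand.
- knob_right (a point): The same for the right screw, at (60, -58) mm of the stand.
- screw_left (a joint): Turn of the left screw, 0 (wound up) to 9 rad; grows clockwise seen from above, which drives its foot down 1.273 mm a rad (8 mm a turn) and raises that corner. About 3.9 would suit even pads; worn pads shift each by up to 1.2 rad, so feel for it. Stays where left. It turns stiffly (0.06 N m, up to 0.3 N m with the foot loaded).
- screw_right (a joint): The same for the right screw. Solid, each far foot bears about 8.5 N, each plain foot 10.5 N. A screw too short hangs free: 2 to 5 N on its knob rock that corner down by its gap (the knob's top moves outward about as much), then it is firm. From its first touch on the pad a screw needs 0.7 to 0.8 rad more to take its share (13 N a rad); at 1.4 rad the other one hangs free.
- corner_left (a point): Where to press (within 30 mm): on the block's top beside the left knob, fixed at (44, 26, 60) mm of the stand.
- corner_right (a point): The same beside the right knob, at (44, -26, 60) mm of the stand.
- pad_a: The pad under one of the screws (left or right, it varies): a dark steel cup 43 mm across glued to the table, with a hard leather disc 38 mm across in it on which the foot stands. Origin: centre of its underside, on the table. The disc's top is 5.8 to 8.2 mm above the table: worn, different for each pad, not measured.
- pad_b: The pad under the other screw: a dark steel cup 43 mm across glued to the table, with a hard leather disc 38 mm across in it on which the foot stands. Origin: centre of its underside, on the table. The disc's top is 5.8 to 8.2 mm above the table: worn, different for each pad, not measured.
- pad_c: The pad under the left plain foot: a dark steel cup 43 mm across glued to the table, with a hard leather disc 38 mm across in it on which the foot stands. Origin: centre of its underside, on the table. The disc's top is 6.7 to 7.3 mm above the table: worn, different for each pad, not measured.
- pad_d: The pad under the right plain foot: a dark steel cup 43 mm across glued to the table, with a hard leather disc 38 mm across in it on which the foot stands. Origin: centre of its underside, on the table. The disc's top is 6.7 to 7.3 mm above the table: worn, different for each pad, not measured.
- swatches: Bystander: stack of leather samples, 48 x 86 x 26 mm.
- beeswax: Bystander: block of wax, 36 x 52 x 21 mm.
- spool_cream: Bystander: spool of cream thread, 44 mm.

How it is judged:
On the way, in this order (a step that is already met when the one before it is completed fails the run):
1. the block is level within 0.8 degrees and stands by itself with at least 4.5 N on every foot, the fingers off it (contact force between each of pad_a, pad_b, pad_c, pad_d and stand above 4.5 N and angle between stand's own z axis and vertical below 0.014 rad and contact force between the fingers and stand below 0.5 N), for 0.4 s.
2. the fingers press on the block's top beside a knob with more than 6 N, and every foot keeps bearing (over 1.5 N) (contact force between each of pad_a, pad_b, pad_c, pad_d and stand above 1.5 N and angle between stand's own z axis and vertical below 0.014 rad and contact force between the fingers and stand above 6 N and (horizontal distance between the grasp point and corner_left below 0.03 m or horizontal distance between the grasp point and corner_right below 0.03 m)), for 0.15 s.
At the end, for the whole second after the job is handed in: The block is level within 0.8 degrees (0.014 rad), each of the four feet bears on its pad with at least 4.5 N, nothing touches the stand and it is at rest (all of step 1 and linear speed of stand below 0.01 m/s).
It fails at once if a foot is pushed on its pad with more than 60 N (leaning hard on the stand) (contact force between any of pad_a, pad_b, pad_c, pad_d and stand above 60 N).
It fails at once if the stand is shoved more than 16 mm along the table (distance of stand from where it was at the start of the episode above 0.016 m).
It fails at once if a bystander is moved more than 25 mm (distance of any of swatches, beeswax, spool_cream from where it was at the start of the episode above 0.025 m).
It also fails if it takes over 72 s, if anything falls off the work surface, if the arm or the gripper's body presses on something with over 40 N, if the wrist force passes 120 N, or if a joint passes its speed limit or range.

## Working session

There is one attempt and no reset: what is moved stays moved. The work goes in short steps, Python scripts to look and compute and a shell command to move; the robot and the scene stay as the last step left them, time stands still between calls to the robot, and variables do not carry over. Pictures are saved under pics/ and viewed, at most 10 in all, crops included, and the job is handed in when it is done.

```bash
mkdir -p pics; python3 - <<'E'
from bench import manip
import cv2,numpy as np
np.set_printoptions(precision=4,suppress=True)
s=manip.state();print({k:np.round(v,4) for k,v in s.items()})
a=manip.capture("scene");b=manip.capture("top")
cv2.imwrite("pics/s.png",a[...,::-1]);cv2.imwrite("pics/t.png",b[...,::-1])
for n in("scene","top","wrist"):print(n,manip.calibration(n))
E
```

```text
{'time': np.float64(0.0), 'q': array([-1.2586,  0.3329, -0.0647,  1.4609,  0.0216,  1.3499, -0.0885]), 'joint_vel': array([ 0.0006,  0.0009,  0.0015, -0.0005,  0.0003,  0.0002, -0.0006]), 'joint_efforts': array([ -0.0006, -62.5444,   0.0486, -39.1597,   0.0161,   0.0101,
         0.    ]), 'tcp_pos': array([0.2052, 0.59  , 0.2525]), 'tool_rot': array([-0.5233, -3.0975,  0.0022]), 'ft_force': array([ 0.6701, -1.0045, -0.2847]), 'ft_torque': array([-0.013 , -0.0823, -0.0585]), 'grasp_force': np.float64(0.0), 'finger_gap': np.float64(0.0854)}
scene {'camera_matrix': array([[481.009 ,   0.    , 257.9961],
       [  0.    , 481.009 , 190.107 ],
       [  0.    ,   0.    ,   1.    ]]), 'view': array([[-0.7165,  0.6976,  0.0022,  0.1209],
       [ 0.3466,  0.3588, -0.8667, -0.13  ],
       [-0.6054, -0.6202, -0.4988,  1.362 ],
       [ 0.    ,  0.    ,  0.    ,  1.    ]])}
top {'camera_matrix': array([[433.5003,   0.    , 251.6004],
       [  0.    , 433.5003, 192.5289],
       [  0.    ,   0.    ,   1.    ]]), 'view': array([[-0.0009, -0.9998,  0.0187,  0.2509],
       [-0.9987, -0.0001, -0.0515,  0.3908],
       [ 0.0515, -0.0187, -0.9985,  1.0981],
       [ 0.    ,  0.    ,  0.    ,  1.    ]])}
wrist {'camera_matrix': array([[277.028 ,   0.    , 254.9331],
       [  0.    , 277.028 , 190.2766],
       [  0.    ,   0.    ,   1.    ]]), 'hand_eye': array([[ 0.0009, -0.9563, -0.2924,  0.0752],
       [ 1.    ,  0.0006,  0.0012,  0.0006],
       [-0.001 , -0.2924,  0.9563, -0.1214],
       [ 0.    ,  0.    ,  0.    ,  1.    ]])}
```

View pics/t.png

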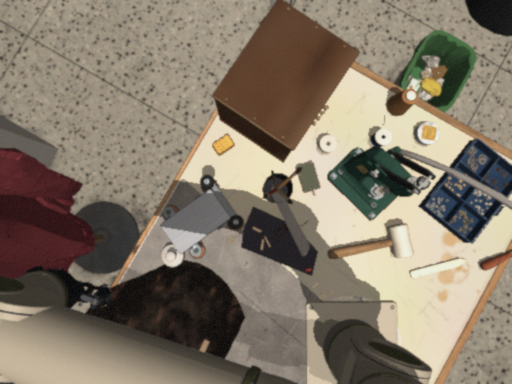

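View pics/s.png

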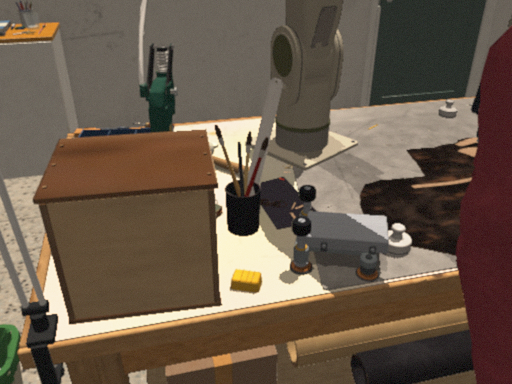

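The top view shows the stand's block around (200,220), with the black knobs near (208,183) and (236,221). The scene view has the knobs near (302,226) and (307,192), with the pen pot close by at (243,205). I'll zoom in on both.

```bash
python3 - <<'E'
import cv2,numpy as np
t=cv2.imread("pics/t.png");s=cv2.imread("pics/s.png")
a=cv2.resize(t[160:280,140:260],(480,480),interpolation=cv2.INTER_CUBIC)
b=cv2.resize(s[175:295,280:350],(280,480),interpolation=cv2.INTER_CUBIC)
cv2.imwrite("pics/z.png",np.hstack([a,b]))
E
```

```text
(no output)
```

View pics/z.png

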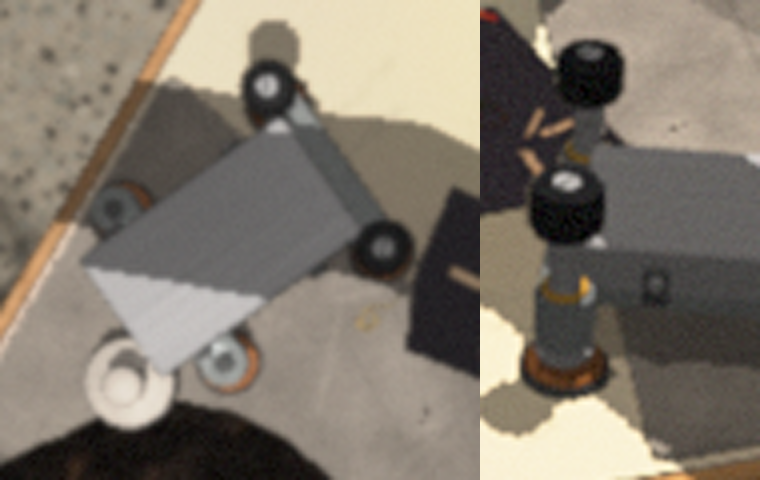

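```bash
cat > h.py <<'E'
import numpy as np,cv2
from scipy.spatial.transform import Rotation as R
from bench import manip
np.set_printoptions(precision=4,suppress=True)
def ray(n,px,s=None):
    c=manip.calibration(n);d=np.linalg.inv(c["camera_matrix"])@[px[0],px[1],1.]
    if n=="wrist":
        T=np.array(c["hand_eye"]);W=np.eye(4);W[:3,:3]=R.from_rotvec(s["tool_rot"]).as_matrix();W[:3,3]=s["tcp_pos"];M=W@T
    else: M=np.linalg.inv(c["view"])
    return M[:3,3],M[:3,:3]@d
def plane(n,px,z,s=None):
    o,d=ray(n,px,s);return o+d*(z-o[2])/d[2]
def tri(r1,r2):
    (a,u),(b,v)=r1,r2
    A=np.c_[u,-v];k=np.linalg.lstsq(A,b-a,rcond=None)[0]
    p,q=a+u*k[0],b+v*k[1];return (p+q)/2,np.linalg.norm(p-q)
E
python3 - <<'E'
from h import *
L=tri(ray("top",(207,182)),ray("scene",(302,220.2)));Rr=tri(ray("top",(236,222.2)),ray("scene",(307.5,187.5)))
print(L,Rr,np.linalg.norm(L[0]-Rr[0]))
for z in(.104,):
  l,r=plane("top",(206.8,181.9),z),plane("top",(236,222.2),z);print(l,r,np.linalg.norm(l-r))
  l,r=plane("scene",(302,220.2),z),plane("scene",(307.5,187.5),z);print(l,r,np.linalg.norm(l-r))
# hand pose & block corners top (z~.066)
for c in((290/4,110/4),(370/4,225/4),(82/4,265/4),(165/4,372/4)):print(plane("top",(140+c[0],160+c[1]),.066))
print(plane("top",(280,188),.05),plane("top",(172,255),.04))
print(R.from_rotvec(manip.state()["tool_rot"]).as_matrix())
E
```

```text
(array([0.4103, 0.3571, 0.1011]), np.float64(0.0013294625546318383)) (array([0.3167, 0.2893, 0.1022]), np.float64(0.0012096779647291101)) 0.11559895170706148
[0.4107 0.3568 0.104 ] [0.3171 0.2888 0.104 ] 0.11573584424266499
[0.4132 0.3604 0.104 ] [0.3187 0.2917 0.104 ] 0.1168454416866805
[0.4001 0.3463 0.066 ]
[0.3307 0.2979 0.066 ]
[0.307  0.4704 0.066 ]
[0.2431 0.4203 0.066 ]
[0.3999 0.1818 0.05  ] [0.236  0.4465 0.04  ]
[[-0.9445  0.3286 -0.0004]
 [ 0.3286  0.9445 -0.0013]
 [-0.0001 -0.0013 -1.    ]]
```

```bash
python3 -m creep '[[[-0.2,-0.17,0],[0,0,0]],[[-0.4,-0.34,0],[0,0,0]],[[-0.6,-0.5,0],[0,0,0]],[[-0.8,-0.67,0],[0,0,0]],[[-1,-0.84,0],[0,0,0]]]' -1 60
python3 -m creep '[[[-0.2,-0.17,0],[0,0,0]],[[-0.4,-0.34,0],[0,0,0]],[[-0.6,-0.5,0],[0,0,0]],[[-0.8,-0.67,0],[0,0,0]],[[-1,-0.84,0],[0,0,0]]]'
python3 -m creep '[[[-0.2,-0.16,0],[0,0,0]],[[-0.38,-0.32,0],[0,0,0]],[[-0.38,-0.32,0],[0,0,0]],[[-0.38,-0.32,0],[0,0,0]]]'
python3 - <<'E'
from h import *
s=manip.state();im=manip.capture("wrist");cv2.imwrite("pics/w.png",im[...,::-1])
print(s["q"],s["ft_force"],s["ft_torque"],s["tcp_pos"]);np.save("w.npy",np.r_[s["tcp_pos"],s["tool_rot"]])
E
```

```text
time: 0.52
tcp_pos: [0.2726, 0.4768, 0.2529]
tool_rot: [-0.523, -3.097, 0.001]
ft_force: [0.2, 0.4, 1.0]
finger_gap: 0.0257
grasp_force: 0.0
time: 0.93
tcp_pos: [0.3394, 0.3646, 0.253]
tool_rot: [-0.523, -3.097, 0.0]
ft_force: [0.2, 0.1, 0.2]
finger_gap: -0.0003
grasp_force: 0.0
time: 1.27
tcp_pos: [0.365, 0.3221, 0.2532]
tool_rot: [-0.527, -3.097, 0.0]
ft_force: [-0.6, -0.4, -0.2]
finger_gap: -0.0003
grasp_force: 0.0
[-0.9365  0.0233  0.1217  1.8213 -0.0031  1.2973  0.4194] [-0.5591 -0.3656 -0.2272] [0.0157 0.0306 0.0269] [0.365  0.3221 0.2532]
```

View pics/w.png

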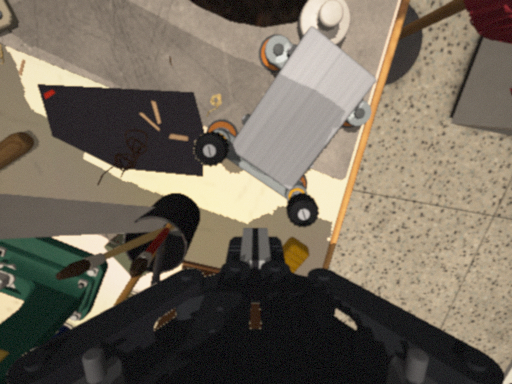

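The wrist view shows the right knob's top at about (209,149) and the left knob's top at about (302,209). The pot is at (170,225), to one side.

```bash
python3 - <<'E'
from h import *
w=np.load("w.npy");s=dict(tcp_pos=w[:3],tool_rot=w[3:])
L=plane("wrist",(302,209),.1025,s);r=plane("wrist",(209.5,149.5),.1025,s);print(L,r,np.linalg.norm(L-r))
print(tri(ray("top",(207,182)),ray("wrist",(302,209),s)),tri(ray("top",(236,222.2)),ray("wrist",(209.5,149.5),s)))
print("wax",plane("wrist",(295,255),.02,s),"pot rim",plane("wrist",(168,225),.1,s))
E
```

```text
[0.4086 0.3602 0.1025] [0.3185 0.2921 0.1025] 0.11288208568911687
(array([0.4113, 0.3588, 0.0952]), np.float64(0.0034373089606027376)) (array([0.3181, 0.2896, 0.0933]), np.float64(0.002742357823639547))
wax [0.5079 0.3344 0.02  ] pot rim [0.3795 0.2188 0.1   ]
```

```bash
python3 -m creep '[[[-0.1,0.16,0.1],[0,0,0]],[[-0.2,0.33,0.3],[0,0,0]],[[-0.31,0.49,0.6],[0,0,0]],[[-0.31,0.49,0.9],[0,0,0]],[[-0.31,0.49,1],[0,0,0]]]'
python3 -m creep '[[[0,0,0.1],[0,0,0]],[[0,0,0.16],[0,0,0]],[[0,0,0.2],[0,0,0]],[[0,0,0.22],[0,0,0]],[[0,0,0.23],[0,0,0]]]'
python3 -m creep '[[[0,0,0.01],[0,0,0]],[[0,0,0.02],[0,0,0]],[[0,0,0.02],[0,0,0]]]'
```

```text
time: 1.73
tcp_pos: [0.4077, 0.3593, 0.1486]
tool_rot: [-0.52, -3.095, 0.008]
ft_force: [-1.1, -0.5, -0.4]
finger_gap: 0.0002
grasp_force: 0.0
time: 2.15
tcp_pos: [0.41, 0.3597, 0.1312]
tool_rot: [0.523, 3.097, 0.002]
ft_force: [0.5, 0.4, 0.4]
finger_gap: -0.0003
grasp_force: 0.0
time: 2.4
tcp_pos: [0.4099, 0.3595, 0.1287]
tool_rot: [0.523, 3.097, 0.001]
ft_force: [0.6, 1.0, -0.1]
finger_gap: 0.0002
grasp_force: 0.0
```

```bash
for i in 1; do
python3 -m creep '[[[0,0,0.01],[0,0,0]],[[0,0,0.02],[0,0,0]],[[0,0,0.02],[0,0,0]]]' | grep -E 'tcp|ft_f'
python3 -m creep '[[[0,0,0.01],[0,0,0]],[[0,0,0.01],[0,0,0]]]'| grep -E 'tcp|ft_f'
python3 -m creep '[[[0,0,0.01],[0,0,0]],[[0,0,0.01],[0,0,0]]]'| grep -E 'tcp|ft_f'
python3 -m creep '[[[0,0,0.01],[0,0,0]],[[0,0,0.01],[0,0,0]]]'| grep -E 'tcp|ft_f'
done
```

```text
tcp_pos: [0.4102, 0.3594, 0.1266]
ft_force: [1.4, 0.5, 1.5]
tcp_pos: [0.4106, 0.3594, 0.1261]
ft_force: [1.0, -1.5, 6.7]
tcp_pos: [0.4109, 0.3595, 0.1258]
ft_force: [-0.2, -2.6, 13.6]
tcp_pos: [0.4112, 0.3596, 0.1256]
ft_force: [-2.5, -5.1, 20.6]
```

```bash

python3 -m creep '[[[0,0,-0.15],[0,0,0]],[[0.2,-0.1,-0.15],[0,0,0]],[[0.42,-0.21,-0.15],[0,0,0]],[[0.43,-0.21,0],[0,0,0]],[[0.43,-0.21,0.2],[0,0,0]]]' | grep -E 'tcp|ft_f'
python3 -m creep '[[[0,0,0.08],[0,0,0]],[[0,0,0.12],[0,0,0]],[[0,0,0.12],[0,0,0]]]'| grep -E 'tcp|ft_f'
python3 -m creep '[[[0,0,0.01],[0,0,0]],[[0,0,0.02],[0,0,0]],[[0,0,0.02],[0,0,0]]]'| grep -E 'tcp|ft_f'
python3 -m creep '[[[0,0,0.01],[0,0,0]],[[0,0,0.02],[0,0,0]],[[0,0,0.02],[0,0,0]]]'| grep -E 'tcp|ft_f'
```

```text
tcp_pos: [0.3616, 0.3548, 0.1044]
ft_force: [1.0, 0.6, -0.4]
tcp_pos: [0.3621, 0.3532, 0.0906]
ft_force: [0.7, -0.5, -0.0]
tcp_pos: [0.3627, 0.3539, 0.0898]
ft_force: [0.8, -0.1, 0.3]
tcp_pos: [0.3623, 0.3536, 0.0873]
ft_force: [-0.8, 0.4, 0.5]
```

```bash

python3 -m creep '[[[0,0,0.01],[0,0,0]],[[0,0,0.02],[0,0,0]],[[0,0,0.02],[0,0,0]]]'| grep -E 'tcp|ft_f'
python3 -m creep '[[[0,0,0.01],[0,0,0]],[[0,0,0.01],[0,0,0]]]'| grep -E 'tcp|ft_f'
python3 -m creep '[[[0,0,0.01],[0,0,0]],[[0,0,0.01],[0,0,0]]]'| grep -E 'tcp|ft_f'
```

```text
tcp_pos: [0.3627, 0.3537, 0.0857]
ft_force: [-0.3, -0.7, 3.4]
tcp_pos: [0.3629, 0.3538, 0.0855]
ft_force: [-1.8, -3.9, 13.4]
tcp_pos: [0.363, 0.3538, 0.0853]
ft_force: [-4.9, -8.0, 23.2]
```

```bash

python3 -m creep '[[[0,0,-0.15],[0,0,0]],[[0.3,0.15,-0.15],[0,0,0]],[[0.6,0.3,-0.15],[0,0,0]],[[0.93,0.46,-0.15],[0,0,0]],[[0.93,0.46,-0.09],[0,0,0]]]' | grep -E 'tcp|ft_f'
python3 -m creep '[[[0,0,0.01],[0,0,0]],[[0,0,0.01],[0,0,0]],[[0,0,0.01],[0,0,0]]]'| grep -E 'tcp|ft_f'
python3 -m creep '[[[0,0,0.01],[0,0,0]],[[0,0,0.02],[0,0,0]],[[0,0,0.02],[0,0,0]]]'| grep -E 'tcp|ft_f'
```

```text
tcp_pos: [0.2839, 0.4334, 0.0934]
ft_force: [-0.8, 0.2, 0.0]
tcp_pos: [0.2906, 0.4267, 0.0912]
ft_force: [0.7, 0.1, 0.5]
tcp_pos: [0.2901, 0.4271, 0.0892]
ft_force: [-0.2, -0.5, -0.1]
```

```bash

python3 -m creep '[[[0,0,0.01],[0,0,0]],[[0,0,0.01],[0,0,0]],[[0,0,0.01],[0,0,0]]]'| grep -E 'tcp|ft_f'
python3 -m creep '[[[0,0,0.01],[0,0,0]],[[0,0,0.01],[0,0,0]],[[0,0,0.01],[0,0,0]]]'| grep -E 'tcp|ft_f'
```

```text
tcp_pos: [0.29, 0.4274, 0.0889]
ft_force: [0.1, -2.6, 6.7]
tcp_pos: [0.29, 0.4275, 0.0887]
ft_force: [-3.3, -7.0, 16.2]
```

```bash

python3 -m creep '[[[0,0,-0.15],[0,0,0]],[[-0.25,-0.26,-0.15],[0,0,0]],[[-0.5,-0.52,-0.15],[0,0,0]],[[-0.75,-0.77,-0.15],[0,0,0]],[[-0.75,-0.77,-0.05],[0,0,0]]]' | grep -E 'tcp|ft_f'
python3 -m creep '[[[0,0,0.02],[0,0,0]],[[0,0,0.03],[0,0,0]],[[0,0,0.03],[0,0,0]],[[0,0,0.03],[0,0,0]]]'| grep -E 'tcp|ft_f'
python3 -m creep '[[[0,0,0.01],[0,0,0]],[[0,0,0.02],[0,0,0]],[[0,0,0.02],[0,0,0]]]'| grep -E 'tcp|ft_f'
python3 -m creep '[[[0,0,0.01],[0,0,0]],[[0,0,0.01],[0,0,0]]]'| grep -E 'tcp|ft_f'
```

```text
tcp_pos: [0.3391, 0.3249, 0.0935]
ft_force: [1.8, 0.3, 0.4]
tcp_pos: [0.3347, 0.3313, 0.0895]
ft_force: [-0.5, -0.1, -0.3]
tcp_pos: [0.3349, 0.3305, 0.0872]
ft_force: [-0.4, -0.3, 0.4]
tcp_pos: [0.335, 0.3303, 0.0862]
ft_force: [-0.4, 0.6, 0.3]
```

```bash

python3 -m creep '[[[0,0,0.01],[0,0,0]],[[0,0,0.01],[0,0,0]],[[0,0,0.01],[0,0,0]]]'| grep -E 'tcp|ft_f'
python3 -m creep '[[[0,0,0.01],[0,0,0]],[[0,0,0.01],[0,0,0]],[[0,0,0.01],[0,0,0]]]'| grep -E 'tcp|ft_f'
```

```text
tcp_pos: [0.3353, 0.3304, 0.0858]
ft_force: [-1.2, -1.5, 6.4]
tcp_pos: [0.3355, 0.3304, 0.0856]
ft_force: [-3.4, -5.6, 17.3]
```

```bash

python3 -m creep '[[[0,0,-0.3],[0,0,0]],[[0,0,-0.55],[0,0,0]],[[0.03,-0.3,-0.58],[0,0,0]],[[0.03,-0.44,-0.55],[0,0,0]],[[0.03,-0.44,-0.47],[0,0,0]]]' | grep -E 'tcp|ft_f'
python3 -m creep '[[[0,0,0.02],[0,0,0]],[[0,0,0.02],[0,0,0]],[[0,0,0.02],[0,0,0]]]'| grep -E 'tcp|ft_f'
python3 -m creep '[[[0,0,0.01],[0,0,0]],[[0,0,0.02],[0,0,0]],[[0,0,0.02],[0,0,0]]]'| grep -E 'tcp|ft_f'
python3 -m creep '[[[0,0,0.01],[0,0,0]],[[0,0,0.01],[0,0,0]],[[0,0,0.01],[0,0,0]]]'| grep -E 'tcp|ft_f'
```

```text
tcp_pos: [0.3178, 0.288, 0.1323]
ft_force: [0.7, 0.1, -0.9]
tcp_pos: [0.3178, 0.2902, 0.1291]
ft_force: [0.4, 0.2, -0.0]
tcp_pos: [0.3178, 0.2899, 0.1271]
ft_force: [-0.1, -0.3, 0.5]
tcp_pos: [0.318, 0.29, 0.1268]
ft_force: [-0.6, -1.2, 6.6]
```

```bash

python3 -m creep '[[[0,0,-0.15],[0,0,-0.1]],[[0,0,-0.15],[0,0,-0.25]],[[0,0,-0.15],[0,0,-0.4]],[[0,0,-0.15],[0,0,-0.55]],[[0,0,-0.15],[0,0,-0.7]]]' 0.3 40| grep -E 'tcp|gap'
python3 -m creep '[[[0,0,0],[0,0,-0.15]],[[0,0,0],[0,0,-0.3]],[[0,0,0],[0,0,-0.45]],[[0,0,0],[0,0,-0.6]],[[0,0,0],[0,0,-0.75]]]' | grep -E 'tcp|gap'
python3 -m creep '[[[0,0,0],[0,0,-0.15]],[[0,0,0],[0,0,-0.3]],[[0,0,0],[0,0,-0.45]],[[0,0,0],[0,0,-0.6]],[[0,0,0],[0,0,-0.75]]]' | grep -E 'tcp|gap'
python3 -m creep '[[[0,0,0],[0,0,0]],[[0,0,0.1],[0,0,0]],[[0,0,0.25],[0,0,0]],[[0,0,0.34],[0,0,0]],[[0,0,0.34],[0,0,0]]]'
python3 - <<'E'
from h import *
s=manip.state();print(s["q"],s["ft_torque"])
cv2.imwrite("pics/w2.png",manip.capture("wrist")[...,::-1])
E
```

```text
tcp_pos: [0.3179, 0.2898, 0.1414]
finger_gap: 0.0554
tcp_pos: [0.3178, 0.2898, 0.1413]
finger_gap: 0.0554
tcp_pos: [0.3178, 0.2897, 0.1413]
finger_gap: 0.0556
time: 10.82
tcp_pos: [0.3168, 0.2886, 0.1051]
tool_rot: [2.01, -2.41, 0.001]
ft_force: [-0.3, -0.3, -0.1]
finger_gap: 0.0559
grasp_force: 0.0
[-0.9558  0.0515  0.113   2.1282 -0.0069  0.9658  2.1221] [0.015  0.016  0.0148]
```

View pics/w2.png

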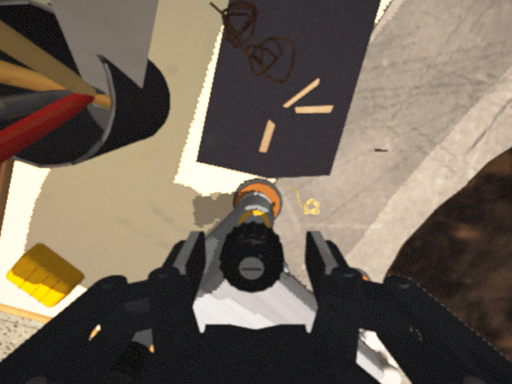

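The knob sits centred between the open fingers at about (252,265), and nothing else is near them. I'll close and turn clockwise.

```bash
cat > st.py <<'E'
from h import *
s=manip.state();print("t %.2f"%s["time"],s["tcp_pos"],"f",np.round(s["ft_force"],1),"tq",s["ft_torque"].round(3),"gap %.4f grip %.0f j7 %.2f"%(s["finger_gap"],s["grasp_force"],s["q"][6]))
E
python3 -m creep '[[[0,0,0],[0,0,0]],[[0,0,0],[0,0,0]],[[0,0,0],[0,0,0]],[[0,0,0],[0,0,0]]]' -1 40 >/dev/null; python3 st.py
python3 -m creep '[[[0,0,0],[0,0,0.15]],[[0,0,0],[0,0,0.3]],[[0,0,0],[0,0,0.45]],[[0,0,0],[0,0,0.6]],[[0,0,0],[0,0,0.75]]]'>/dev/null; python3 st.py
python3 -m creep '[[[0,0,0],[0,0,0.15]],[[0,0,0],[0,0,0.3]],[[0,0,0],[0,0,0.45]],[[0,0,0],[0,0,0.6]],[[0,0,0],[0,0,0.75]]]'>/dev/null; python3 st.py
```

```text
t 11.20 [0.3185 0.2899 0.1081] f [ 1.8 -2.   5.1] tq [-0.358 -0.408 -0.056] gap 0.0305 grip 40 j7 2.12
t 11.62 [0.3178 0.2905 0.1081] f [-1.4  2.4  4.5] tq [0.289 0.495 0.115] gap 0.0302 grip 40 j7 1.53
t 12.03 [0.3177 0.2912 0.1081] f [-0.2  5.7  1.4] tq [0.906 0.298 0.101] gap 0.0304 grip 39 j7 0.94
```

```bash

python3 -m creep '[[[0,0,0],[0,0,0.15]],[[0,0,0],[0,0,0.3]],[[0,0,0],[0,0,0.45]],[[0,0,0],[0,0,0.6]],[[0,0,0],[0,0,0.75]]]'>/dev/null; python3 st.py
python3 -m creep '[[[0,0,0],[0,0,0.15]],[[0,0,0],[0,0,0.3]],[[0,0,0],[0,0,0.45]],[[0,0,0],[0,0,0.6]],[[0,0,0],[0,0,0.75]]]'>/dev/null; python3 st.py
python3 -m creep '[[[0,0,0],[0,0,0.15]],[[0,0,0],[0,0,0.3]],[[0,0,0],[0,0,0.45]],[[0,0,0],[0,0,0.55]],[[0,0,0],[0,0,0.55]]]'>/dev/null; python3 st.py
```

```text
t 12.45 [0.3175 0.2918 0.108 ] f [-0.   8.5 -1.3] tq [1.152 0.643 0.135] gap 0.0307 grip 39 j7 0.35
t 12.87 [0.3173 0.292  0.108 ] f [-0.9  9.7 -2.5] tq [1.78  0.836 0.161] gap 0.0304 grip 41 j7 -0.23
t 13.28 [0.3173 0.2922 0.108 ] f [-0.6  9.5 -2.2] tq [ 2.023  0.774 -0.029] gap 0.0306 grip 41 j7 -0.67
```

```bash

python3 -m creep '[[[0,0,0],[0,0,0]],[[0,0,0],[0,0,0]],[[0,0,-0.1],[0,0,0]],[[0,0,-0.25],[0,0,0]],[[0,0,-0.36],[0,0,0]]]' 0.3 >/dev/null; python3 st.py
python3 -m creep '[[[0.1,0.2,0],[0,0,-0.15]],[[0.21,0.4,0],[0,0,-0.3]],[[0.31,0.6,0],[0,0,-0.45]],[[0.42,0.8,0],[0,0,-0.6]],[[0.52,1,0],[0,0,-0.75]]]' >/dev/null; python3 st.py
python3 -m creep '[[[0,0,0],[0,0,-0.15]],[[0,0,0],[0,0,-0.3]],[[0,0,0],[0,0,-0.45]],[[0,0,0],[0,0,-0.6]],[[0,0,0],[0,0,-0.75]]]' >/dev/null
python3 -m creep '[[[0,0,0],[0,0,-0.15]],[[0,0,0],[0,0,-0.3]],[[0,0,0],[0,0,-0.45]],[[0,0,0],[0,0,-0.6]],[[0,0,0],[0,0,-0.75]]]' >/dev/null
python3 -m creep '[[[0,0,0],[0,0,-0.15]],[[0,0,0],[0,0,-0.3]],[[0,0,0],[0,0,-0.45]],[[0,0,0],[0,0,-0.6]],[[0,0,0],[0,0,-0.75]]]' ; python3 st.py
python3 - <<'E'
from h import *
cv2.imwrite("pics/w3.png",manip.capture("wrist")[...,::-1])
E
```

```text
t 13.70 [0.3179 0.2895 0.1447] f [-0.9  1.3  0.7] tq [-0.013  0.028 -0.023] gap 0.0559 grip 0 j7 -0.67
t 14.12 [0.408 0.359 0.144] f [-0.1  0.4 -0.3] tq [0.015 0.006 0.009] gap 0.0555 grip 0 j7 0.01
time: 15.37
tcp_pos: [0.4073, 0.3581, 0.1441]
tool_rot: [-1.46, 2.782, -0.0]
ft_force: [0.1, -0.1, 0.0]
finger_gap: 0.0559
grasp_force: 0.0
t 15.37 [0.4073 0.3581 0.1441] f [ 0.1 -0.1  0. ] tq [-0.007 -0.09  -0.054] gap 0.0559 grip 0 j7 1.73
```

View pics/w3.png

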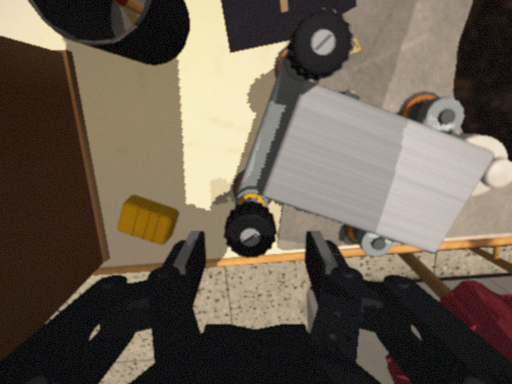

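The left knob is at (251,237), about 3 mm left of the finger midline, which agrees with my estimate. I'll shift, descend and turn.

```bash

python3 -m creep '[[[-0.03,-0.03,0.1],[0,0,-0.15]],[[-0.03,-0.03,0.2],[0,0,-0.3]],[[-0.03,-0.03,0.3],[0,0,-0.45]],[[-0.03,-0.03,0.37],[0,0,-0.5]],[[-0.03,-0.03,0.37],[0,0,-0.5]]]' >/dev/null; python3 st.py
python3 -m creep '[[[0,0,0],[0,0,0]],[[0,0,0],[0,0,0]],[[0,0,0],[0,0,0]],[[0,0,0],[0,0,0]]]' -1 40 >/dev/null; python3 st.py
python3 -m creep '[[[0,0,0],[0,0,0.15]],[[0,0,0],[0,0,0.3]],[[0,0,0],[0,0,0.45]],[[0,0,0],[0,0,0.6]],[[0,0,0],[0,0,0.75]]]'>/dev/null; python3 st.py
python3 -m creep '[[[0,0,0],[0,0,0.15]],[[0,0,0],[0,0,0.3]],[[0,0,0],[0,0,0.45]],[[0,0,0],[0,0,0.6]],[[0,0,0],[0,0,0.75]]]'>/dev/null; python3 st.py
python3 -m creep '[[[0,0,0],[0,0,0.15]],[[0,0,0],[0,0,0.3]],[[0,0,0],[0,0,0.45]],[[0,0,0],[0,0,0.6]],[[0,0,0],[0,0,0.75]]]'>/dev/null; python3 st.py
python3 -m creep '[[[0,0,0],[0,0,0.15]],[[0,0,0],[0,0,0.3]],[[0,0,0],[0,0,0.45]],[[0,0,0],[0,0,0.6]],[[0,0,0],[0,0,0.75]]]'>/dev/null; python3 st.py
```

```text
t 15.83 [0.4109 0.3583 0.1054] f [-0.2  0.8 -0.1] tq [-0.032 -0.031  0.021] gap 0.0555 grip 0 j7 2.11
t 16.17 [0.412  0.3592 0.1073] f [ 1.3 -1.8  3.9] tq [-0.301 -0.108 -0.076] gap 0.0308 grip 40 j7 2.11
t 16.58 [0.4119 0.3591 0.1068] f [ 1.9 -0.2 -1. ] tq [-0.229 -0.595  0.083] gap 0.0307 grip 40 j7 1.53
t 17.00 [0.4117 0.359  0.1063] f [ 2.6  0.6 -3.5] tq [-0.041 -0.686  0.064] gap 0.0306 grip 40 j7 0.97
t 17.42 [0.4114 0.359  0.1059] f [ 3.6  1.1 -7.6] tq [ 0.271 -0.786  0.123] gap 0.0307 grip 40 j7 0.40
t 17.83 [0.4113 0.3589 0.1055] f [  4.5   3.5 -11.3] tq [ 0.488 -1.086  0.079] gap 0.0306 grip 40 j7 -0.16
```

```bash

python3 -m creep '[[[0,0,0],[0,0,0.15]],[[0,0,0],[0,0,0.3]],[[0,0,0],[0,0,0.45]],[[0,0,0],[0,0,0.6]],[[0,0,0],[0,0,0.75]]]'>/dev/null; python3 st.py
python3 -m creep '[[[0,0,0],[0,0,0.15]],[[0,0,0],[0,0,0.3]],[[0,0,0],[0,0,0.4]],[[0,0,0],[0,0,0.4]],[[0,0,0],[0,0,0.4]]]'>/dev/null; python3 st.py
python3 -m creep '[[[0,0,0],[0,0,0]],[[0,0,0],[0,0,0]],[[0,0,-0.1],[0,0,0]],[[0,0,-0.25],[0,0,0]],[[0,0,-0.36],[0,0,0]]]' 0.3 >/dev/null; python3 st.py
```

```text
t 18.25 [0.411  0.3584 0.105 ] f [  3.9   1.1 -15. ] tq [ 0.278 -1.287  0.111] gap 0.0306 grip 41 j7 -0.73
t 18.67 [0.4108 0.3581 0.1049] f [  4.3  -0.1 -17.9] tq [-0.231 -1.286 -0.057] gap 0.0304 grip 41 j7 -1.02
t 19.08 [0.4119 0.3598 0.1449] f [ 0.6 -0.4  0.1] tq [ 0.002 -0.017 -0.016] gap 0.0559 grip 0 j7 -1.04
```

```bash

python3 -m creep '[[[0,0,0],[0,0,0]],[[0,0,0.02],[0,0,0]],[[0,0,0.08],[0,0,0]],[[0,0,0.14],[0,0,0]],[[0,0,0.14],[0,0,0]]]' -1 >/dev/null; python3 st.py
python3 -m creep '[[[0,0,0.01],[0,0,0]],[[0,0,0.02],[0,0,0]],[[0,0,0.03],[0,0,0]],[[0,0,0.03],[0,0,0]]]'>/dev/null; python3 st.py
python3 -m creep '[[[0,0,0.01],[0,0,0]],[[0,0,0.01],[0,0,0]],[[0,0,0.01],[0,0,0]]]'>/dev/null; python3 st.py
python3 -m creep '[[[0,0,0.01],[0,0,0]],[[0,0,0.01],[0,0,0]],[[0,0,0.01],[0,0,0]]]'>/dev/null; python3 st.py
```

```text
t 19.50 [0.4104 0.3585 0.1263] f [-0.3  0.5  0.1] tq [-0.052  0.028  0.   ] gap -0.0000 grip 0 j7 -1.03
t 19.83 [0.4115 0.3589 0.1258] f [-3.1 -3.   6.9] tq [-0.557  0.546  0.022] gap -0.0002 grip 4 j7 -1.03
t 20.08 [0.4118 0.359  0.1256] f [-3.8 -4.8 14.5] tq [-1.12   0.86   0.029] gap -0.0001 grip 7 j7 -1.03
t 20.33 [0.4121 0.359  0.1254] f [-5.2 -6.5 20.6] tq [-1.562  1.313  0.019] gap 0.0000 grip 11 j7 -1.03
```

```bash

python3 -m creep '[[[0,0,-0.2],[0,0,0]],[[-0.3,-0.22,-0.2],[0,0,0]],[[-0.6,-0.44,-0.2],[0,0,0]],[[-0.95,-0.66,-0.2],[0,0,0]],[[-0.95,-0.66,-0.09],[0,0,0]]]' >/dev/null; python3 st.py
python3 -m creep '[[[0,0,0.02],[0,0,0]],[[0,0,0.03],[0,0,0]],[[0,0,0.03],[0,0,0]],[[0,0,0.03],[0,0,0]]]'>/dev/null; python3 st.py
python3 -m creep '[[[0,0,0.01],[0,0,0]],[[0,0,0.02],[0,0,0]],[[0,0,0.02],[0,0,0]],[[0,0,0.02],[0,0,0]]]'>/dev/null; python3 st.py
python3 -m creep '[[[0,0,0.01],[0,0,0]],[[0,0,0.01],[0,0,0]],[[0,0,0.01],[0,0,0]]]'>/dev/null; python3 st.py
```

```text
t 20.75 [0.3137 0.2878 0.1335] f [ 0.6  0.1 -0.1] tq [ 0.015 -0.017  0.05 ] gap -0.0001 grip 0 j7 -1.18
t 21.08 [0.3187 0.2916 0.1294] f [0.3 0.1 0.3] tq [-0.042  0.009  0.027] gap -0.0000 grip 0 j7 -1.18
t 21.42 [0.3179 0.2911 0.1272] f [ 0.2 -0.9 -0.4] tq [ 0.013  0.007 -0.067] gap -0.0002 grip 0 j7 -1.17
t 21.67 [0.318  0.2911 0.1268] f [-0.2 -1.7  6.7] tq [-0.459  0.201  0.046] gap -0.0001 grip 3 j7 -1.17
```

```bash

python3 -m creep '[[[0,0,-0.012],[0,0,0]],[[0,0,-0.012],[0,0,0]],[[0,0,-0.012],[0,0,0]],[[0,0,-0.012],[0,0,0]]]'>/dev/null; python3 st.py
for k in 1; do
python3 -m creep '[[[0,0,0.003],[0,0,0]],[[0,0,0.003],[0,0,0]],[[0,0,0.003],[0,0,0]]]'>/dev/null; python3 st.py
python3 -m creep '[[[0,0,0.003],[0,0,0]],[[0,0,0.003],[0,0,0]],[[0,0,0.003],[0,0,0]]]'>/dev/null; python3 st.py
python3 -m creep '[[[0,0,0.003],[0,0,0]],[[0,0,0.003],[0,0,0]],[[0,0,0.003],[0,0,0]]]'>/dev/null; python3 st.py
python3 -m creep '[[[0,0,0.003],[0,0,0]],[[0,0,0.003],[0,0,0]],[[0,0,0.003],[0,0,0]]]'>/dev/null; python3 st.py
python3 -m creep '[[[0,0,0.003],[0,0,0]],[[0,0,0.003],[0,0,0]],[[0,0,0.003],[0,0,0]]]'>/dev/null; python3 st.py
python3 -m creep '[[[0,0,0.006],[0,0,0]],[[0,0,0.006],[0,0,0]],[[0,0,0.006],[0,0,0]]]'>/dev/null; python3 st.py
done
```

```text
t 22.00 [0.3178 0.2911 0.1275] f [-0.1 -0.3 -0.3] tq [-0.021 -0.007 -0.014] gap 0.0001 grip 0 j7 -1.17
t 22.25 [0.3178 0.291  0.1271] f [-0.   0.8 -0.8] tq [-0.05  -0.027  0.043] gap 0.0000 grip 0 j7 -1.17
t 22.50 [0.3178 0.2911 0.1269] f [ 0.2  0.4 -0.5] tq [ 0.023  0.008 -0.021] gap 0.0000 grip 0 j7 -1.17
t 22.75 [0.3179 0.2911 0.1268] f [-1.4 -1.4  4.7] tq [-0.294  0.192  0.025] gap -0.0004 grip 2 j7 -1.17
t 23.00 [0.3179 0.2911 0.1267] f [-2.  -2.4  8. ] tq [-0.604  0.407 -0.003] gap -0.0000 grip 4 j7 -1.17
t 23.25 [0.318  0.2911 0.1267] f [-2.8 -3.5 12.2] tq [-0.864  0.623 -0.011] gap -0.0002 grip 6 j7 -1.17
t 23.50 [0.3181 0.2912 0.1266] f [-5.2 -6.5 18.9] tq [-1.398  1.053  0.005] gap 0.0003 grip 10 j7 -1.17
```

```bash

python3 -m creep '[[[0,0,-0.2],[0,0,0]],[[0.3,0.22,-0.2],[0,0,0]],[[0.6,0.44,-0.2],[0,0,0]],[[0.94,0.66,-0.2],[0,0,0]],[[0.94,0.66,-0.1],[0,0,0]]]' >/dev/null
python3 -m creep '[[[0,0,0.05],[0,0,0]],[[0,0,0.075],[0,0,0]],[[0,0,0.08],[0,0,0]],[[0,0,0.08],[0,0,0]],[[0,0,0.08],[0,0,0]]]'>/dev/null; python3 st.py
for k in 1; do
python3 -m creep '[[[0,0,0.003],[0,0,0]],[[0,0,0.003],[0,0,0]],[[0,0,0.003],[0,0,0]]]'>/dev/null; python3 st.py
python3 -m creep '[[[0,0,0.003],[0,0,0]],[[0,0,0.003],[0,0,0]],[[0,0,0.003],[0,0,0]]]'>/dev/null; python3 st.py
python3 -m creep '[[[0,0,0.003],[0,0,0]],[[0,0,0.003],[0,0,0]],[[0,0,0.003],[0,0,0]]]'>/dev/null; python3 st.py
python3 -m creep '[[[0,0,0.003],[0,0,0]],[[0,0,0.003],[0,0,0]],[[0,0,0.003],[0,0,0]]]'>/dev/null; python3 st.py
python3 -m creep '[[[0,0,0.003],[0,0,0]],[[0,0,0.003],[0,0,0]],[[0,0,0.003],[0,0,0]]]'>/dev/null; python3 st.py
python3 -m creep '[[[0,0,0.006],[0,0,0]],[[0,0,0.006],[0,0,0]],[[0,0,0.006],[0,0,0]]]'>/dev/null; python3 st.py
done
```

```text
t 24.33 [0.4106 0.358  0.1281] f [ 0.6 -0.4  0.4] tq [-0.033 -0.002 -0.039] gap -0.0001 grip 0 j7 -1.02
t 24.58 [0.411  0.3582 0.1275] f [ 0.5 -0.1 -0.7] tq [-0.035  0.055 -0.045] gap 0.0002 grip 0 j7 -1.02
t 24.83 [0.411  0.3582 0.1268] f [-0.4  0.6  0.3] tq [ 0.063  0.006 -0.007] gap 0.0001 grip 0 j7 -1.02
t 25.08 [0.411  0.3581 0.1265] f [-0.5  0.2 -0.7] tq [-0.001  0.024  0.019] gap 0.0001 grip 0 j7 -1.02
t 25.33 [0.411  0.3582 0.1262] f [ 0.3  0.3 -0.4] tq [-0.005 -0.017 -0.041] gap 0.0000 grip 0 j7 -1.02
t 25.58 [0.4111 0.3582 0.1261] f [-0.  -0.1  1.4] tq [-0.077 -0.007 -0.017] gap 0.0005 grip 1 j7 -1.02
t 25.83 [0.4113 0.3582 0.1258] f [-0.8 -2.1  6.2] tq [-0.428  0.193 -0.036] gap -0.0002 grip 3 j7 -1.02
```

```bash

python3 -m creep '[[[0,0,-0.15],[0,0,0]],[[0,0,-0.15],[0,0,0]],[[0,0,-0.15],[0,0,0]],[[0,0,-0.05],[0,0,0]],[[0,0,0.1],[0,0,0]]]' 0.3 40 >/dev/null; python3 st.py
python3 -m creep '[[[0,0,0.08],[0,0,0]],[[0,0,0.08],[0,0,0]]]' >/dev/null; python3 st.py
python3 -m creep '[[[0,0,0],[0,0,0]],[[0,0,0],[0,0,0]],[[0,0,0],[0,0,0]],[[0,0,0],[0,0,0]]]' -1 40 >/dev/null; python3 st.py
python3 -m creep '[[[0,0,0],[0,0,-0.15]],[[0,0,0],[0,0,-0.3]],[[0,0,0],[0,0,-0.45]],[[0,0,0],[0,0,-0.6]],[[0,0,0],[0,0,-0.75]]]'>/dev/null; python3 st.py
python3 -m creep '[[[0,0,0],[0,0,0]],[[0,0,0],[0,0,0]],[[0,0,-0.1],[0,0,0]],[[0,0,-0.2],[0,0,0]],[[0,0,-0.33],[0,0,0]]]' 0.3 >/dev/null; python3 st.py
python3 -m creep '[[[0,0,0],[0,0,0]],[[0,0,0.02],[0,0,0]],[[0,0,0.08],[0,0,0]],[[0,0,0.12],[0,0,0]],[[0,0,0.12],[0,0,0]]]' -1 >/dev/null; python3 st.py
```

```text
t 26.25 [0.4114 0.3586 0.1151] f [ 0.6 -0.3 -0.2] tq [-0.004 -0.034  0.016] gap 0.0554 grip 0 j7 -1.02
t 26.42 [0.4098 0.357  0.1045] f [-0.6 -0.6 -0.3] tq [-0.017  0.051 -0.002] gap 0.0556 grip 0 j7 -1.01
t 26.75 [0.4116 0.358  0.1078] f [ 1.1 -0.9  0.6] tq [-0.365 -0.464  0.021] gap 0.0303 grip 40 j7 -1.01
t 27.17 [0.4118 0.3581 0.1082] f [ 0.7 -2.8  5.6] tq [-0.678 -0.006 -0.053] gap 0.0306 grip 40 j7 -0.45
t 27.58 [0.4108 0.3582 0.1412] f [ 0.2 -1.3  0.6] tq [ 0.057 -0.025  0.064] gap 0.0560 grip 0 j7 -0.47
t 28.00 [0.4102 0.3576 0.1266] f [0.6 0.  0.7] tq [-0.006  0.025  0.01 ] gap 0.0001 grip 0 j7 -0.46
```

```bash

python3 -m creep '[[[0,0,0],[0,0,0]],[[0,0,0],[0,0,0]],[[0,0,0],[0,0,0]]]'>/dev/null; python3 st.py
python3 -m creep '[[[0,0,0.005],[0,0,0]],[[0,0,0.005],[0,0,0]],[[0,0,0.005],[0,0,0]]]'>/dev/null; python3 st.py
python3 -m creep '[[[0,0,0.004],[0,0,0]],[[0,0,0.004],[0,0,0]],[[0,0,0.004],[0,0,0]]]'>/dev/null; python3 st.py
python3 -m creep '[[[0,0,0.004],[0,0,0]],[[0,0,0.004],[0,0,0]],[[0,0,0.004],[0,0,0]]]'>/dev/null; python3 st.py
python3 -m creep '[[[0,0,0.004],[0,0,0]],[[0,0,0.004],[0,0,0]],[[0,0,0.004],[0,0,0]]]'>/dev/null; python3 st.py
python3 -m creep '[[[0,0,0.004],[0,0,0]],[[0,0,0.004],[0,0,0]],[[0,0,0.004],[0,0,0]]]'>/dev/null; python3 st.py
python3 -m creep '[[[0,0,0.006],[0,0,0]],[[0,0,0.006],[0,0,0]],[[0,0,0.006],[0,0,0]]]'>/dev/null; python3 st.py
```

```text
t 28.25 [0.4111 0.3581 0.1282] f [-0.9 -0.9  0.4] tq [ 0.03   0.013 -0.031] gap -0.0001 grip 0 j7 -0.46
t 28.50 [0.4111 0.3582 0.1279] f [-0.3 -0.2  0.3] tq [-0.018  0.01   0.008] gap 0.0000 grip 0 j7 -0.46
t 28.75 [0.411  0.3582 0.1274] f [ 0.5 -0.1  0.6] tq [-0.032 -0.024  0.009] gap 0.0002 grip 0 j7 -0.46
t 29.00 [0.411  0.3582 0.127 ] f [0.3 0.2 0.7] tq [ 0.039 -0.018 -0.009] gap 0.0000 grip 0 j7 -0.46
t 29.25 [0.4111 0.3582 0.1267] f [0.8 0.2 0.8] tq [-0.104 -0.054  0.015] gap -0.0002 grip 1 j7 -0.46
t 29.50 [0.4113 0.3582 0.1265] f [ 1.3 -1.1  3.6] tq [-0.196 -0.196  0.002] gap 0.0004 grip 2 j7 -0.46
t 29.75 [0.4117 0.3581 0.1261] f [ 0.8 -1.1  4.8] tq [-0.312 -0.377 -0.024] gap -0.0002 grip 3 j7 -0.46
```

```bash

python3 -m creep '[[[0,0,0.004],[0,0,0]],[[0,0,0.004],[0,0,0]],[[0,0,0.004],[0,0,0]]]'>/dev/null; python3 st.py
python3 -m creep '[[[0,0,0.004],[0,0,0]],[[0,0,0.004],[0,0,0]],[[0,0,0.004],[0,0,0]]]'>/dev/null; python3 st.py
python3 -m creep '[[[0,0,0.004],[0,0,0]],[[0,0,0.004],[0,0,0]],[[0,0,0.004],[0,0,0]]]'>/dev/null; python3 st.py
```

```text
t 30.00 [0.4118 0.3582 0.1259] f [ 1.2 -2.2  6.6] tq [-0.42  -0.315  0.038] gap -0.0001 grip 4 j7 -0.46
t 30.25 [0.4119 0.3582 0.1258] f [-0.1 -2.6  9.8] tq [-0.625 -0.218  0.008] gap 0.0000 grip 5 j7 -0.46
t 30.50 [0.4121 0.3582 0.1257] f [ 0.1 -4.2 13.2] tq [-0.83  -0.098 -0.025] gap 0.0003 grip 6 j7 -0.46
```

```bash

python3 -m creep '[[[0,0,-0.15],[0,0,0]],[[0,0,-0.15],[0,0,0]],[[0,0,-0.15],[0,0,0]],[[0,0,-0.05],[0,0,0]],[[0,0,0.1],[0,0,0]]]' 0.3 40 >/dev/null; python3 st.py
python3 -m creep '[[[0,0,0.07],[0,0,0]],[[0,0,0.07],[0,0,0]]]' | grep rot
python3 -m creep '[[[0,0,0],[0,0,0]],[[0,0,0],[0,0,0]],[[0,0,0],[0,0,0]],[[0,0,0],[0,0,0]]]' -1 40 | grep rot; python3 st.py
python3 -m creep '[[[0,0,0],[0,0,0.15]],[[0,0,0],[0,0,0.3]],[[0,0,0],[0,0,0.45]],[[0,0,0],[0,0,0.6]],[[0,0,0],[0,0,0.75]]]'>/dev/null; python3 st.py
python3 -m creep '[[[0,0,0],[0,0,0.15]],[[0,0,0],[0,0,0.3]],[[0,0,0],[0,0,0.45]],[[0,0,0],[0,0,0.6]],[[0,0,0],[0,0,0.75]]]'>/dev/null; python3 st.py
python3 -m creep '[[[0,0,0],[0,0,0.03]],[[0,0,0],[0,0,0.03]],[[0,0,0],[0,0,0.03]]]' | grep rot; python3 st.py
python3 -m creep '[[[0,0,0],[0,0,0]],[[0,0,0],[0,0,0]],[[0,0,-0.1],[0,0,0]],[[0,0,-0.2],[0,0,0]],[[0,0,-0.33],[0,0,0]]]' 0.3 | grep rot; python3 st.py
```

```text
t 30.92 [0.4111 0.3586 0.114 ] f [ 0.1  0.5 -0.3] tq [ 0.026 -0.016 -0.031] gap 0.0557 grip 0 j7 -0.45
tool_rot: [-1.922, -2.485, 0.007]
tool_rot: [1.922, 2.485, 0.002]
t 31.42 [0.4115 0.3583 0.108 ] f [ 0.7 -0.8  0.3] tq [-0.001 -0.366 -0.006] gap 0.0305 grip 40 j7 -0.45
t 31.83 [0.4115 0.3582 0.1076] f [ 4.   1.6 -6.3] tq [ 0.24  -0.905  0.06 ] gap 0.0301 grip 40 j7 -1.02
t 32.25 [0.4115 0.358  0.1072] f [ 4.1  1.1 -9.4] tq [ 0.164 -1.192  0.118] gap 0.0307 grip 40 j7 -1.58
tool_rot: [2.99, 0.964, 0.002]
t 32.50 [0.4115 0.358  0.1072] f [ 4.3  1.2 -8.3] tq [ 0.158 -1.174 -0.038] gap 0.0308 grip 40 j7 -1.59
tool_rot: [-2.99, -0.964, 0.0]
t 32.92 [0.411  0.3581 0.1416] f [-0.9  0.4 -0.4] tq [-0.024  0.039 -0.009] gap 0.0555 grip 0 j7 -1.62
```

```bash

python3 -m creep '[[[-0.17,-0.1,0],[0,0,0]],[[-0.34,-0.2,0],[0,0,0]],[[-0.34,-0.2,0],[0,0,0]],[[-0.34,-0.2,0.2],[0,0,0]],[[-0.34,-0.2,0.4],[0,0,0]]]' -1 >/dev/null; python3 st.py
python3 -m creep '[[[0,0,0.06],[0,0,0]],[[0,0,0.085],[0,0,0]],[[0,0,0.085],[0,0,0]],[[0,0,0.085],[0,0,0]]]' >/dev/null; python3 st.py
python3 -m creep '[[[0,0,0.01],[0,0,0]],[[0,0,0.01],[0,0,0]],[[0,0,0.01],[0,0,0]]]'>/dev/null; python3 st.py
python3 -m creep '[[[0,0,0.005],[0,0,0]],[[0,0,0.005],[0,0,0]],[[0,0,0.005],[0,0,0]]]'>/dev/null; python3 st.py
python3 -m creep '[[[0,0,0.005],[0,0,0]],[[0,0,0.005],[0,0,0]],[[0,0,0.005],[0,0,0]]]'>/dev/null; python3 st.py
```

```text
t 33.33 [0.3726 0.356  0.1022] f [ 0.6 -0.3 -1. ] tq [0.037 0.009 0.02 ] gap -0.0003 grip 0 j7 -1.67
t 33.67 [0.3724 0.3549 0.093 ] f [ 0.1 -0.9 -0.4] tq [ 0.014  0.009 -0.026] gap 0.0000 grip 0 j7 -1.66
t 33.92 [0.3719 0.3548 0.0914] f [-0.  -0.3  0.7] tq [-0.013 -0.037  0.001] gap -0.0001 grip 0 j7 -1.66
t 34.17 [0.3718 0.3546 0.0905] f [0.4 0.2 0.4] tq [ 0.066 -0.011  0.017] gap 0.0002 grip 0 j7 -1.66
t 34.42 [0.3717 0.3546 0.0899] f [0.  0.2 0.4] tq [ 0.012 -0.005 -0.011] gap -0.0001 grip 0 j7 -1.66
```

```bash

python3 -m creep '[[[0,0,0.005],[0,0,0]],[[0,0,0.005],[0,0,0]],[[0,0,0.005],[0,0,0]]]'>/dev/null; python3 st.py
python3 -m creep '[[[0,0,0.005],[0,0,0]],[[0,0,0.005],[0,0,0]],[[0,0,0.005],[0,0,0]]]'>/dev/null; python3 st.py
python3 -m creep '[[[0,0,0.005],[0,0,0]],[[0,0,0.005],[0,0,0]],[[0,0,0.005],[0,0,0]]]'>/dev/null; python3 st.py
```

```text
t 34.67 [0.3717 0.3545 0.0894] f [ 0.1  0.4 -0.3] tq [ 0.023 -0.006 -0.012] gap 0.0002 grip 0 j7 -1.66
t 34.92 [0.3718 0.3546 0.0889] f [ 0.8 -0.3  0.9] tq [ 0.035 -0.047  0.006] gap 0.0001 grip 0 j7 -1.66
t 35.17 [0.3719 0.3546 0.0888] f [-0.9 -1.6  6.4] tq [-0.372  0.304  0.033] gap 0.0003 grip 3 j7 -1.66
```

```bash

python3 -m creep '[[[0,0,0.003],[0,0,0]],[[0,0,0.006],[0,0,0]],[[0,0,0.006],[0,0,0]],[[0,0,0.006],[0,0,0]],[[0,0,0.006],[0,0,0]]]'>/dev/null; python3 st.py
python3 -m creep '[[[0,0,-0.01],[0,0,0]],[[0,0,-0.1],[0,0,0]],[[0,0,-0.3],[0,0,0]],[[0,0,-0.55],[0,0,0]],[[0,0,-0.55],[0,0,0]]]'>/dev/null; python3 st.py
```

```text
t 35.58 [0.3719 0.3546 0.0887] f [-2.9 -2.7 13.1] tq [-0.859  0.779 -0.038] gap -0.0001 grip 7 j7 -1.66
t 36.00 [0.3734 0.356  0.1473] f [ 0.4  0.1 -0. ] tq [ 0.036 -0.018 -0.02 ] gap -0.0001 grip 0 j7 -1.70
```

```bash

python3 -m creep '[[[-0.27,0.07,0],[0,0,0]],[[-0.54,0.13,0],[0,0,0]],[[-0.81,0.2,0],[0,0,0]],[[-0.81,0.2,0.06],[0,0,0]],[[-0.81,0.2,0.1],[0,0,0]]]'>/dev/null
python3 -m creep '[[[0,0,0.03],[0,0,0]],[[0,0,0.04],[0,0,0]],[[0,0,0.04],[0,0,0]],[[0,0,0.04],[0,0,0]]]'>/dev/null; python3 st.py
python3 -m creep '[[[0,0,0.004],[0,0,0]],[[0,0,0.004],[0,0,0]],[[0,0,0.004],[0,0,0]]]'>/dev/null; python3 st.py
python3 -m creep '[[[0,0,0.004],[0,0,0]],[[0,0,0.004],[0,0,0]],[[0,0,0.004],[0,0,0]]]'>/dev/null; python3 st.py
python3 -m creep '[[[0,0,0.004],[0,0,0]],[[0,0,0.004],[0,0,0]],[[0,0,0.004],[0,0,0]]]'>/dev/null; python3 st.py
python3 -m creep '[[[0,0,0.004],[0,0,0]],[[0,0,0.004],[0,0,0]],[[0,0,0.004],[0,0,0]]]'>/dev/null; python3 st.py
```

```text
t 36.75 [0.318  0.2913 0.1287] f [-0.8  0.3  0.1] tq [-0.013 -0.007  0.027] gap -0.0002 grip 0 j7 -1.79
t 37.00 [0.3178 0.2911 0.1284] f [-0.  -0.3 -0.5] tq [-0.008  0.007  0.025] gap 0.0000 grip 0 j7 -1.79
t 37.25 [0.3177 0.291  0.128 ] f [-0.2 -0.1  0.3] tq [-0.02  -0.046 -0.07 ] gap 0.0001 grip 0 j7 -1.79
t 37.50 [0.3176 0.291  0.1276] f [-0.2  0.3  0.1] tq [ 0.012  0.022 -0.041] gap -0.0001 grip 0 j7 -1.79
t 37.75 [0.3176 0.291  0.1272] f [-0.2  0.4 -0. ] tq [-0.019  0.057 -0.02 ] gap -0.0001 grip 0 j7 -1.79
```

```bash

python3 -m creep '[[[0,0,0.002],[0,0,0]],[[0,0,0.002],[0,0,0]],[[0,0,0.002],[0,0,0]]]'>/dev/null; python3 st.py
python3 -m creep '[[[0,0,0.002],[0,0,0]],[[0,0,0.002],[0,0,0]],[[0,0,0.002],[0,0,0]]]'>/dev/null; python3 st.py
python3 -m creep '[[[0,0,0.002],[0,0,0]],[[0,0,0.002],[0,0,0]],[[0,0,0.002],[0,0,0]]]'>/dev/null; python3 st.py
python3 -m creep '[[[0,0,0.003],[0,0,0]],[[0,0,0.003],[0,0,0]],[[0,0,0.003],[0,0,0]]]'>/dev/null; python3 st.py
python3 -m creep '[[[0,0,0.003],[0,0,0]],[[0,0,0.003],[0,0,0]],[[0,0,0.003],[0,0,0]]]'>/dev/null; python3 st.py
python3 -m creep '[[[0,0,0.006],[0,0,0]],[[0,0,0.006],[0,0,0]],[[0,0,0.006],[0,0,0]]]'>/dev/null; python3 st.py
```

```text
t 38.00 [0.3176 0.291  0.127 ] f [-0.5 -0.2  0. ] tq [ 0.034 -0.014 -0.009] gap 0.0001 grip 0 j7 -1.79
t 38.25 [0.3177 0.291  0.1269] f [-0.5 -0.9  3.1] tq [-0.224  0.129 -0.   ] gap -0.0001 grip 1 j7 -1.79
t 38.50 [0.3177 0.2911 0.1269] f [-1.2 -2.   5.9] tq [-0.421  0.302  0.025] gap -0.0002 grip 3 j7 -1.79
t 38.75 [0.3178 0.2911 0.1268] f [-2.6 -2.7  9.9] tq [-0.668  0.481  0.031] gap -0.0004 grip 5 j7 -1.79
t 39.00 [0.3179 0.2911 0.1268] f [-3.7 -4.1 13.6] tq [-0.964  0.719  0.003] gap -0.0000 grip 7 j7 -1.79
t 39.25 [0.3179 0.2912 0.1266] f [-5.4 -7.4 21.7] tq [-1.493  1.153  0.024] gap -0.0003 grip 10 j7 -1.78
```

R bears firmly. I have time for a cross-check: back R off 1.1 rad and measure its gap. The balanced setting predicts about 0.4–0.5 mm.

```bash

python3 -m creep '[[[0,0,-0.15],[0,0,0]],[[0,0,-0.15],[0,0,0]],[[0,0,-0.15],[0,0,0]],[[0,0,-0.05],[0,0,0]],[[0,0,0.1],[0,0,0]]]' 0.3 40 >/dev/null; python3 st.py
python3 -m creep '[[[0,0,0.08],[0,0,0]],[[0,0,0.08],[0,0,0]]]' >/dev/null
python3 -m creep '[[[0,0,0],[0,0,0]],[[0,0,0],[0,0,0]],[[0,0,0],[0,0,0]],[[0,0,0],[0,0,0]]]' -1 40 | grep rot; python3 st.py
python3 -m creep '[[[0,0,0],[0,0,-0.15]],[[0,0,0],[0,0,-0.3]],[[0,0,0],[0,0,-0.45]],[[0,0,0],[0,0,-0.6]],[[0,0,0],[0,0,-0.75]]]'>/dev/null; python3 st.py
python3 -m creep '[[[0,0,0],[0,0,-0.15]],[[0,0,0],[0,0,-0.3]],[[0,0,0],[0,0,-0.45]],[[0,0,0],[0,0,-0.6]],[[0,0,0],[0,0,-0.65]]]'>/dev/null; python3 st.py
python3 -m creep '[[[0,0,0],[0,0,0]],[[0,0,0],[0,0,0]],[[0,0,-0.1],[0,0,0]],[[0,0,-0.2],[0,0,0]],[[0,0,-0.33],[0,0,0]]]' 0.3 | grep rot; python3 st.py
python3 -m creep '[[[0,0,0],[0,0,0]],[[0,0,0.02],[0,0,0]],[[0,0,0.08],[0,0,0]],[[0,0,0.11],[0,0,0]],[[0,0,0.11],[0,0,0]]]' -1 >/dev/null; python3 st.py
python3 -m creep '[[[0,0,0],[0,0,0]],[[0,0,0],[0,0,0]]]'>/dev/null; python3 st.py
```

```text
t 39.67 [0.3179 0.2915 0.115 ] f [ 0.1  0.7 -0.6] tq [ 0.006 -0.04   0.044] gap 0.0554 grip 0 j7 -1.77
tool_rot: [-2.989, -0.963, -0.0]
t 40.17 [0.3176 0.2913 0.1078] f [-1.5  0.8  0.1] tq [-0.026  0.357  0.002] gap 0.0305 grip 40 j7 -1.77
t 40.58 [0.3173 0.2913 0.1079] f [-5.3 -0.5  5. ] tq [-0.1    1.052 -0.094] gap 0.0304 grip 40 j7 -1.17
t 41.00 [0.317  0.2911 0.1079] f [-6.4 -2.9  9.3] tq [-0.622  1.445 -0.017] gap 0.0305 grip 40 j7 -0.66
tool_rot: [2.047, 2.383, -0.0]
t 41.42 [0.3178 0.2909 0.1414] f [ 0.8 -0.   0.4] tq [-0.025 -0.048  0.01 ] gap 0.0558 grip 0 j7 -0.70
t 41.83 [0.3171 0.2903 0.1281] f [-0.7 -0.   0.2] tq [-0.015 -0.007  0.019] gap -0.0002 grip 0 j7 -0.69
t 42.00 [0.3176 0.2909 0.1291] f [-0.5 -0.9  0.2] tq [ 0.    -0.003  0.076] gap -0.0000 grip 0 j7 -0.69
```

```bash

python3 -m creep '[[[0,0,0.008],[0,0,0]],[[0,0,0.008],[0,0,0]],[[0,0,0.008],[0,0,0]]]'>/dev/null; python3 st.py
python3 -m creep '[[[0,0,0.003],[0,0,0]],[[0,0,0.003],[0,0,0]],[[0,0,0.003],[0,0,0]]]'>/dev/null; python3 st.py
python3 -m creep '[[[0,0,0.003],[0,0,0]],[[0,0,0.003],[0,0,0]],[[0,0,0.003],[0,0,0]]]'>/dev/null; python3 st.py
python3 -m creep '[[[0,0,0.003],[0,0,0]],[[0,0,0.003],[0,0,0]],[[0,0,0.003],[0,0,0]]]'>/dev/null; python3 st.py
python3 -m creep '[[[0,0,0.004],[0,0,0]],[[0,0,0.004],[0,0,0]],[[0,0,0.004],[0,0,0]]]'>/dev/null; python3 st.py
python3 -m creep '[[[0,0,0.004],[0,0,0]],[[0,0,0.004],[0,0,0]],[[0,0,0.004],[0,0,0]]]'>/dev/null; python3 st.py
python3 -m creep '[[[0,0,0.004],[0,0,0]],[[0,0,0.004],[0,0,0]],[[0,0,0.004],[0,0,0]]]'>/dev/null; python3 st.py
```

```text
t 42.25 [0.3177 0.291  0.1286] f [-0.8 -0.   0.2] tq [-0.052 -0.02  -0.002] gap 0.0002 grip 0 j7 -0.69
t 42.50 [0.3176 0.291  0.1283] f [-0.3 -0.  -0. ] tq [-0.053 -0.025  0.03 ] gap 0.0003 grip 0 j7 -0.69
t 42.75 [0.3177 0.291  0.128 ] f [-0.2 -0.2 -0.8] tq [ 0.052  0.011 -0.039] gap -0.0001 grip 0 j7 -0.69
t 43.00 [0.3177 0.291  0.1277] f [-0.3  0.4  0.4] tq [ 0.023  0.059 -0.018] gap 0.0004 grip 0 j7 -0.69
t 43.25 [0.3177 0.291  0.1274] f [-0.5 -1.7  3.6] tq [-0.265  0.186 -0.021] gap -0.0001 grip 2 j7 -0.69
t 43.50 [0.3178 0.2909 0.1272] f [-1.9 -3.4  7.4] tq [-0.754  0.29   0.041] gap 0.0000 grip 4 j7 -0.69
t 43.75 [0.3178 0.2909 0.1271] f [-2.4 -5.6 11.5] tq [-1.075  0.595 -0.006] gap 0.0002 grip 6 j7 -0.69
```

The cross-check agrees. R's gap is about 0.3 mm, so the balance point is 0.97–1.1 rad forward. I'll turn it back 1.04 rad.

```bash

python3 -m creep '[[[0,0,-0.15],[0,0,0]],[[0,0,-0.15],[0,0,0]],[[0,0,-0.15],[0,0,0]],[[0,0,-0.05],[0,0,0]],[[0,0,0.1],[0,0,0]]]' 0.3 40 >/dev/null; python3 st.py
python3 -m creep '[[[0,0,0.08],[0,0,0]],[[0,0,0.08],[0,0,0]]]' >/dev/null
python3 -m creep '[[[0,0,0],[0,0,0]],[[0,0,0],[0,0,0]],[[0,0,0],[0,0,0]],[[0,0,0],[0,0,0]]]' -1 40 | grep rot; python3 st.py
python3 -m creep '[[[0,0,0],[0,0,0.15]],[[0,0,0],[0,0,0.3]],[[0,0,0],[0,0,0.45]],[[0,0,0],[0,0,0.6]],[[0,0,0],[0,0,0.75]]]'>/dev/null; python3 st.py
python3 -m creep '[[[0,0,0],[0,0,0.15]],[[0,0,0],[0,0,0.3]],[[0,0,0],[0,0,0.45]],[[0,0,0],[0,0,0.58]],[[0,0,0],[0,0,0.58]]]'>/dev/null; python3 st.py
python3 -m creep '[[[0,0,0],[0,0,0]],[[0,0,0],[0,0,0]],[[0,0,-0.1],[0,0,0]],[[0,0,-0.2],[0,0,0]],[[0,0,-0.33],[0,0,0]]]' 0.3 | grep rot; python3 st.py
```

```text
t 44.17 [0.3179 0.2915 0.1161] f [-0.5 -0.5  0.2] tq [ 0.005 -0.032 -0.01 ] gap 0.0556 grip 0 j7 -0.68
tool_rot: [-2.046, -2.384, 0.002]
t 44.67 [0.3171 0.2908 0.1088] f [-5.4 -2.7  3.5] tq [-0.646  0.836  0.037] gap 0.0305 grip 39 j7 -0.67
t 45.08 [0.3173 0.2909 0.1086] f [-1.8  0.4 -3.3] tq [-0.092  0.332  0.081] gap 0.0304 grip 40 j7 -1.26
t 45.50 [0.3174 0.291  0.1085] f [-0.3  1.4 -5.9] tq [ 0.014  0.07  -0.024] gap 0.0308 grip 40 j7 -1.72
tool_rot: [2.962, 1.047, 0.0]
t 45.92 [0.3178 0.291  0.1427] f [ 0.2  1.2 -0.2] tq [-0.019 -0.018  0.018] gap 0.0553 grip 0 j7 -1.74
```

```bash

python3 -m creep '[[[0.17,-0.09,0],[0,0,0]],[[0.34,-0.18,0],[0,0,0]],[[0.34,-0.18,0],[0,0,0]],[[0.34,-0.18,0.2],[0,0,0]],[[0.34,-0.18,0.4],[0,0,0]]]' -1 >/dev/null; python3 st.py
python3 -m creep '[[[0,0,0.06],[0,0,0]],[[0,0,0.085],[0,0,0]],[[0,0,0.085],[0,0,0]],[[0,0,0.085],[0,0,0]]]' >/dev/null; python3 st.py
python3 -m creep '[[[0,0,0.01],[0,0,0]],[[0,0,0.02],[0,0,0]],[[0,0,0.02],[0,0,0]]]'>/dev/null; python3 st.py
python3 -m creep '[[[0,0,0.01],[0,0,0]],[[0,0,0.01],[0,0,0]],[[0,0,0.01],[0,0,0]]]'>/dev/null; python3 st.py
```

```text
t 46.33 [0.3336 0.3274 0.1028] f [-0.1  0.4 -0.5] tq [ 0.003 -0.002 -0.034] gap 0.0003 grip 0 j7 -1.69
t 46.67 [0.3332 0.3267 0.0941] f [ 0.5  1.1 -0.1] tq [0.028 0.012 0.012] gap -0.0001 grip 0 j7 -1.68
t 46.92 [0.3329 0.3266 0.0914] f [ 0.3  1.  -0.2] tq [0.032 0.023 0.051] gap 0.0001 grip 0 j7 -1.68
t 47.17 [0.3328 0.3264 0.09  ] f [-0.2 -0.3  0.1] tq [-0.031 -0.014 -0.024] gap -0.0002 grip 0 j7 -1.67
```

```bash

python3 -m creep '[[[0,0,0.01],[0,0,0]],[[0,0,0.01],[0,0,0]],[[0,0,0.01],[0,0,0]]]'>/dev/null; python3 st.py
python3 -m creep '[[[0,0,0.005],[0,0,0]],[[0,0,0.005],[0,0,0]],[[0,0,0.005],[0,0,0]]]'>/dev/null; python3 st.py
python3 -m creep '[[[0,0,0.005],[0,0,0]],[[0,0,0.005],[0,0,0]],[[0,0,0.005],[0,0,0]]]'>/dev/null; python3 st.py
```

```text
t 47.42 [0.3328 0.3263 0.089 ] f [ 0.1 -0.3  0.4] tq [ 0.048 -0.039 -0.02 ] gap 0.0001 grip 0 j7 -1.67
t 47.67 [0.3329 0.3264 0.0888] f [-1.9 -0.9  5.7] tq [-0.416  0.264 -0.014] gap -0.0000 grip 3 j7 -1.67
t 47.92 [0.3329 0.3264 0.0887] f [-2.6 -3.7 11.6] tq [-0.882  0.754  0.031] gap 0.0001 grip 6 j7 -1.67
```

```bash

python3 -m creep '[[[0,0,0],[0,0,0]],[[0,0,0],[0,0,0]],[[0,0,0],[0,0,0]]]'>/dev/null; python3 st.py
python3 -m creep '[[[0,0,-0.01],[0,0,0]],[[0,0,-0.1],[0,0,0]],[[0,0,-0.35],[0,0,0]],[[0,0,-0.7],[0,0,0]],[[0,0,-1],[0,0,0]]]'>/dev/null
python3 -m creep '[[[0,0,0],[0,0,0]],[[0,0,0],[0,0,0]],[[0,0,0],[0,0,0]],[[0,0,0],[0,0,0]],[[0,0,0],[0,0,0]]]'>/dev/null; python3 st.py
python3 -c "
from bench import manip
print(manip.finish_job())"
```

```text
t 48.17 [0.3329 0.3264 0.0887] f [-3.1 -4.3 12.8] tq [-0.916  0.654  0.027] gap 0.0000 grip 6 j7 -1.67
t 49.00 [0.3324 0.3259 0.1871] f [ 0.1 -0.6 -0.1] tq [ 0.024 -0.012  0.015] gap -0.0000 grip 0 j7 -1.75
the job is handed in; nothing more can be done
None
```

I handed the job in at 49 s. By fingertip touch the block is level to about 0.2 mm, with both screws set to their measured balance points. It held firm under presses of about 13 N beside each knob, and the hand is clear. The hand-in gave no verdict, and I could not read the individual foot loads directly.

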